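# Fit the clip carriage onto the bent rod of the helping-hand stand

## Robot

A 6-joint arm with a two-finger parallel gripper is mounted at the origin on the work surface. World frame = base frame: x ahead of the robot, y to its left, z up, the work surface at z = 0. Lengths are in mm, angles in rad, forces in N, time in s.
With the tool pointing down it reaches from about 275 to 750 mm from the base axis. Payload 10.2 kg.
Tool frame: the origin (TCP) lies at the very end of the fingers, on their centre line; the grasp point (between the pads) lies 19 mm behind it; z points along the fingers, y is the line along which they close (so a half turn about z gives the same grasp; the last joint's range is limited). The gripper opens to 85 mm and grips with 20 to 120 N. Pads are 22 mm wide; open, the fingers measure 114 mm over their backs; the gripper's body (76 mm by 85 mm) begins 54 mm behind the grasp point. The pads swing forward as they close: fully open they stand 13 mm farther back than shut.
Start: joints at [-1.524, 0.313, 1.498, -0, 1.331, -0.223], TCP at [139.919, -506.017, 231.294] pointing down, gripper open.
Joint ranges: [-2.94, 2.94], [-0.97, 2.17], [0.19, 2.56], [-1.23, 4.37], [0.02, 3.11], [-2.88, 2.88]. Speed limits (rad/s): [2.39, 2.39, 3.01, 3.14, 3.14, 3.14].

## Interface

Orientations are given as a unit quaternion [w, x, y, z].
In Python, from rig import ctrl, optics gives the robot as it stands. The module is installed in compiled form; this text tells all that it offers.
- The arm moves only by the shell command python3 -m handwheel 'ROWS' [FORCE]. ROWS is JSON, a list that holds one entry, the list of rows, each a list of 5 numbers: the gripper command: -1 is fully open, 1 is shut, values between are in proportion, then the shift along the world's x, y, z in units of 50 mm (1.0 is 50 mm), then the turn about the world's z in units of 8 degrees (1.0 is 8 degrees). In form: [[[gripper, tx, ty, tz, twist], ...]]. A call has 1 to 10 rows; each row shifts and turns the commanded pose from where the row before left it; what a row does not reach is not made up. A row lasts 1/10 s, in which the tool goes at most 50 mm and 8.59 degrees, less where a joint would pass 70% of its speed; a pose out of reach is approached as far as the arm can. A call is refused whole if a number of a shift passes 1 or a number of a turn 1, either way. A call with a gripper value outside its range is refused whole. The fingers move at their own pace and stop on an object; FORCE is the grip in N (left out, the last holds). Time passes only in rows, so rows that do not move let the fingers close. It gives the time, the measured TCP pose, the force, the opening and the grip force at its end, in the units of the state.
- ctrl.sense(): the state, without advancing time (a new reading comes with each control period).
- optics.capture(name): name is "side" or "top" or "wrist"; returns a dict with "img" (384x512x3 uint8, blue, green, red), "K" (3x3 intrinsics, pixels), "R" (3x3) and "t" (3): a world point X has camera coordinates R X + t. Camera axes: x right, y down, z forward; pixel columns grow to the right and rows downward; lengths in mm; the calibration is good to about 2 mm. A picture is of the moment at which its call begins. There is no depth.
- ctrl.finish_job(): hands the job in; it is judged then, once.
The state is a dict: "time_s": time; "joints": joint angles; "dq": joint speeds; "tau": joint torques, N m; "eef_pos": TCP position; "ee_rot": TCP orientation; "force": force on the tool from outside, world axes, zero at the start; "wrist_torque": the same for the moment, N m; "grip_width": opening from 0.0 (shut) to 1.0 (fully open); "grip_force": force on a finger pad.
Only numpy, scipy, OpenCV 4.12 (cv2) and the standard library are available. Lean on these libraries where they do the work, as an engineer would, in place of code of your own. Each camera call takes 0.05 s, during which the arm holds its last target. There are 200 camera calls.

## Task

Thread the drilled clip carriage onto the free end of the stand's bent rod and slide it along, round the bend, until it sits fully home against the stop collar by the post. It must end upright, tab up, with its jaw on the outer side of the bend. The rod is not clamped quite square, so ease the carriage along by feel without letting it bind or wrenching the rod, let go, and leave the other things on the bench where they are.

Things in the scene. Friction and masses are not known exactly. Their poses are not given: they have to be found in the camera images.
- stand: Fixed helping-hand stand: round dark base 96 mm across, post 18 mm thick, and at its top a steel rod 10 mm thick, bent in the middle, axis 130 mm up. Origin: centre of the base's underside, z up; rod points are in its x, y (mm), for a rod set square and level. The true rod, held stiffly, is turned about the post by up to 5.8 degrees either way and slopes up or down from it by up to 4.
- rod_tip (a point): Where the free end of the rod's axis would be if set square: (-100.4, 119.7), 130 up; a round nose goes 5 mm further. The true tip lies up to 16 mm to either side and up to 9 mm lower or higher: find it by feel or by eye. From the tip the rod runs straight for 60 mm, along (0.985, -0.174), to the start of the bend at (-41.3, 109.2). Nothing stands above the rod.
- rod_near_tip (a point): Point of the square-set rod's axis halfway along the straight end piece, 30 mm from rod_tip, at (-70.9, 114.4).
- rod_mid_bend (a point): Point of the square-set rod's axis halfway round the bend, at (-11.7, 92.1). The bend is an 80 degree arc of radius 50 about (-50, 60), from (-41.3, 109.2) to (0, 60); from there the rod runs straight along -y to the post at (0, 0), where it pivots. The outer side of the bend is away from (-50, 60).
- rod_home (a point): Point of the square-set rod's axis, at (0, 40), where the middle of the carriage's hole lies when the carriage touches the stop collar: a dark disc 28 mm across fixed on the rod from y = 24 to y = 30.
- carriage: Clip carriage, loose, about 0.2 kg, standing upright on the bench: a steel block 20 (x) by 30 (y) by 58 mm high with a 12.5 mm hole drilled through it along x, 42 mm above its underside; on top a black tab to grip, 22 (x) by 12 mm (y), from 58 to 102 mm high; a brass jaw stands out 38 mm from its +y face. Origin: centre of the underside, z up. Bottom-heavy: it hangs upright on the rod.
- bore (a point): Middle of the carriage's hole (12.5 mm across, 20 mm long), 42 mm above its underside.
- jaw (a point): Near the tip of the carriage's jaw, 50 mm to +y of the carriage's middle, 30 mm above its underside.
Mind the look-alikes: they are no part of the job. Leave any blue look-alike of the carriage alone. Leave any orange look-alike of the stand alone.

How it is judged (in metres and radians):
On the way:
1. the carriage is on the bend of the rod (distance between bore and rod_mid_bend below 0.015 m), for 0.04 s.
At the end, for the whole second after the job is handed in: The carriage is on the rod against the stop collar (gap under about 3.5 mm, the middle of its hole within 8 mm of rod_home), its hole along the rod within 0.25 rad, upright within 0.4 rad, its jaw on the outer side of the bend (the stand's +x side), at rest and released (distance between bore and rod_home below 0.008 m and y of bore in the frame of stand below 0.0435 m and angle between the x axis of carriage and the y axis of stand, either way round below 0.25 rad and angle between carriage's own z axis and vertical below 0.4 rad and x of jaw in the frame of stand above 0.03 m and linear speed of carriage below 0.02 m/s); the robot touches nothing.
It fails at once if the carriage is forced against the stand or its rod with more than 12 N (contact force between carriage and stand above 12 N).
It fails at once if the stand is struck by the arm or the fingers with more than 8 N (contact force between any of the arm, the fingers and stand above 8 N).
It fails at once if a bystander is moved by more than 30 mm (distance of any of circuit_board, blank_block, solder_spool, flux_jar, screwdriver, brush, parts_cup from where it was at the start of the episode above 0.03 m).
It also fails if it takes over 72 s, if anything falls off the work surface, if the arm or the gripper's body presses on something with over 40 N, if the wrist force passes 120 N, or if a joint passes its speed limit or range.

## Working session

There is one attempt and no reset: what is moved stays moved. The work goes in short steps, Python scripts to look and compute and a shell command to move; the robot and the scene stay as the last step left them, time stands still between calls to the robot, and variables do not carry over. Pictures are saved under pics/ and viewed, at most 10 in all, crops included, and the job is handed in when it is done.

```bash
mkdir -p pics
cat > h.py <<'E'
import numpy as np, cv2
from rig import ctrl, optics
def cap(n):
    d=optics.capture(n); return d
def ray(d,u,v):
    K,R,t=map(np.array,(d["K"],d["R"],d["t"])); c=-R.T@t
    r=R.T@np.linalg.inv(K)@np.array([u,v,1.]); return c,r/np.linalg.norm(r)
def onz(d,u,v,z):
    c,r=ray(d,u,v); return c+r*(z-c[2])/r[2]
def proj(d,X):
    p=np.array(d["K"])@(np.array(d["R"])@np.array(X,float)+np.array(d["t"])); return p[:2]/p[2]
def tri(d1,p1,d2,p2):
    c1,r1=ray(d1,*p1);c2,r2=ray(d2,*p2)
    s=np.linalg.lstsq(np.c_[r1,-r2],c2-c1,rcond=None)[0]
    a,b=c1+r1*s[0],c2+r2*s[1]; return (a+b)/2,np.linalg.norm(a-b)
E
python3 - <<'E'
from h import *
import pickle
D={n:cap(n) for n in("top","side")}
pickle.dump(D,open("d0.pkl","wb"))
for n,d in D.items():
    cv2.imwrite(f"pics/{n}0.png",cv2.resize(d["img"],(800,600),interpolation=cv2.INTER_CUBIC)); print(n,-np.array(d["R"]).T@d["t"],d["K"][0][0],np.round(d["R"],2).tolist())
print(ctrl.sense())
E
```

```text
top [390.15029504 -74.38617112 970.25909999] 376.4764146653003 [[0.01, -1.0, -0.01], [-1.0, -0.01, -0.07], [0.07, 0.01, -1.0]]
side [ 408.43277901 -767.19389918  722.95765133] 386.5112405022502 [[1.0, -0.07, 0.0], [-0.05, -0.66, -0.75], [0.06, 0.75, -0.66]]
{'time_s': 0.1, 'joints': array([-1.52438540e+00,  3.13399166e-01,  1.49835546e+00,  5.81318675e-06,
        1.33100359e+00, -2.23382305e-01]), 'dq': array([ 0.00156319, -0.00132064, -0.00194511, -0.00017854, -0.000913  ,
        0.00018967]), 'tau': array([ 2.90333104e-03, -4.12900579e+01, -2.60139388e+01, -1.51718682e-04,
        3.04970876e-03,  6.09856954e-06]), 'eef_pos': array([ 139.91717928, -505.77535361,  230.79181127]), 'ee_rot': array([-5.80250608e-04,  9.90915165e-01,  1.34487157e-01,  5.43124122e-05]), 'force': array([-0.11683715, -0.53528106,  0.39928089]), 'wrist_torque': array([ 0.04446147,  0.00457147, -0.02278034]), 'grip_force': 0.0, 'grip_width': 1.0037072609188062}
```

View pics/top0.png

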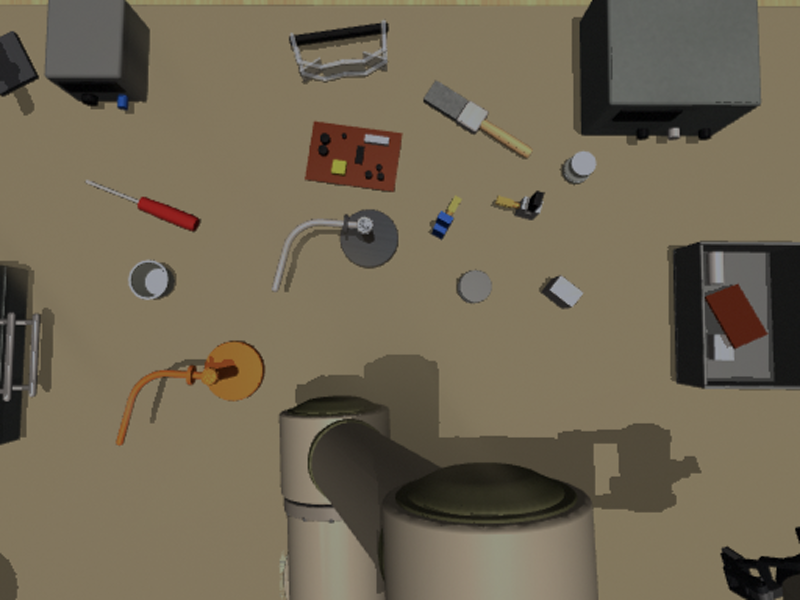

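View pics/side0.png

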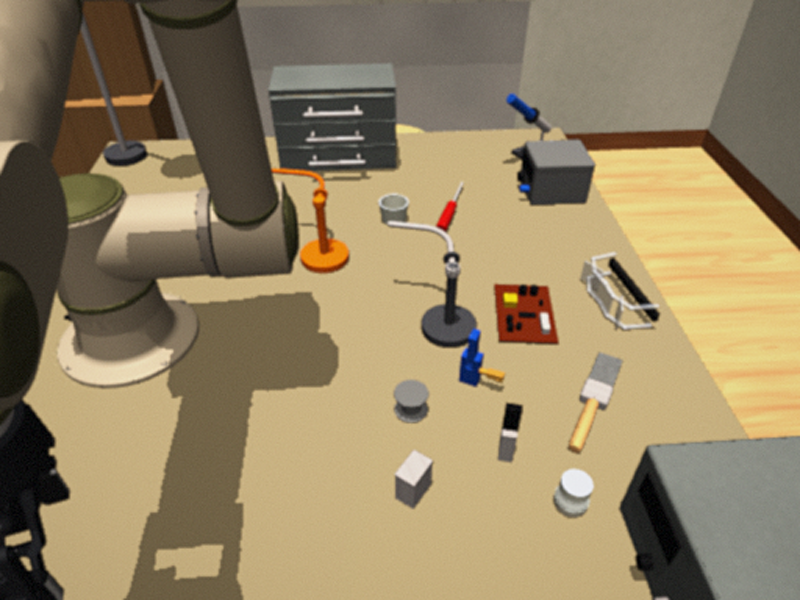

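The top view (800x600) shows the dark stand base at (370,238), its rod tip at (276,289), and the carriage at (530,205) with its jaw at (500,202). The blue and orange look-alikes are separate. In the side view the rod tip is at (390,223) and the carriage is near (510,430). The stand frame is roughly aligned with the world frame.

Run:
```python
from h import *
import pickle
D=pickle.load(open("d0.pkl","rb")); s=1/1.5625
T,S=D["top"],D["side"]
hsv=cv2.cvtColor(T["img"],cv2.COLOR_BGR2HSV)
# base
g=T["img"].max(2); sub=np.zeros_like(g); x0,y0,x1,y1=[int(a*s) for a in(335,205,402,270)]
sub[y0:y1,x0:x1]=((g<95)&(hsv[...,1]<60))[y0:y1,x0:x1]
c=max(cv2.findContours(sub,0,2)[0],key=cv2.contourArea)
(e,ax,an)=cv2.fitEllipse(cv2.convexHull(c)); print("base",e,ax,onz(T,*e,10))
print("tip tri",tri(T,(276*s,290*s),S,(389*s,223*s)), onz(T,276*s,290*s,130))
for z,p in((102,(538,198)),(58,(530,208)),(30,(500,202))): print(z,onz(T,p[0]*s,p[1]*s,z))
for z,p in((102,(514,408)),): print("side",z,onz(S,p[0]*s,p[1]*s,z))
# zoom crops
a=cv2.resize(T["img"][110:195,165:260],None,fx=4,fy=4,interpolation=cv2.INTER_CUBIC)
b=cv2.resize(T["img"][110:150,310:360],None,fx=8,fy=8,interpolation=cv2.INTER_CUBIC)
m=np.zeros((340,790,3),np.uint8); m[:,:380]=a; m[:320,385:785]=b
cv2.imwrite("pics/crop1.png",m)
```

```text
base (235.3365020751953, 151.52719116210938) (36.59050369262695, 38.8550910949707) [544.13287975 -18.5386533   10.        ]
tip tri (array([448.3833648 , 103.02235369, 140.9215984 ]), np.float64(3.8772177332244766)) [447.18159278 105.33677257 130.        ]
102 [ 589.05081306 -277.61878628  102.        ]
58 [ 583.19512066 -275.24817409   58.        ]
30 [ 598.71159878 -233.10021082   30.        ]
side 102 [ 590.94560862 -279.10109719  102.        ]
```

View pics/crop1.png

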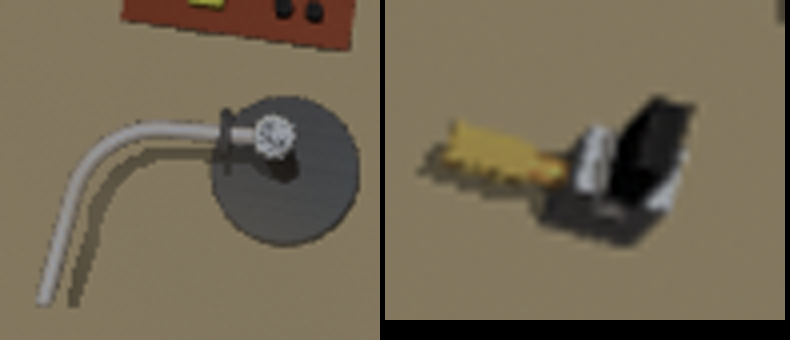

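The crop shows the carriage's tab leaning away from the camera and its jaw pointing to world +y, turned about 13° towards +x. The rod tip is at crop (43,303). I'll move above the carriage, including a half turn to keep joint 6 in range, and look with the wrist camera.

```bash
python3 -m handwheel '[[[-1,0.4,0.25,0.4,1],[-1,0.4,0.25,0.4,1],[-1,0.4,0.25,0.2,1],[-1,0.4,0.25,0,1],[-1,0.4,0.25,0,1],[-1,0.4,0.25,0,1],[-1,0.4,0.25,0,1],[-1,0.4,0.25,0,1],[-1,0.4,0.25,0,1],[-1,0.4,0.25,0,1]]]'
python3 -m handwheel '[[[-1,0.5,0.23,0,1],[-1,0.5,0.23,0,1],[-1,0.5,0.23,0,1],[-1,0.5,0.23,0,1],[-1,0.5,0.23,0,1],[-1,0.5,0.23,0,1],[-1,0.5,0.23,0,1],[-1,0.5,0.23,0,1],[-1,0.5,0.23,0,1],[-1,0,0,0,0]]]'
python3 - <<'E'
from h import *
d=cap("wrist"); 
import pickle; pickle.dump(d,open("w1.pkl","wb"))
cv2.imwrite("pics/w1.png",d["img"]); print(-np.array(d["R"]).T@d["t"]); print(np.round(d["R"],2),d["K"][0][0])
s=ctrl.sense(); print(s["eef_pos"],s["ee_rot"],s["joints"],s["force"])
E
```

```text
time_s: 1.1
eef_pos: [340.6, -380.3, 281.0]
ee_rot: [-0.0, 0.671, 0.742, 0.0]
force: [0.4, -0.2, -0.8]
grip_width: 1.002
grip_force: 0.0
time_s: 2.1
eef_pos: [566.8, -275.8, 280.1]
ee_rot: [-0.0, 0.106, 0.994, 0.001]
force: [-1.1, -0.9, 0.1]
grip_width: 0.995
grip_force: 0.0
[ 487.13815239 -259.85766534  422.34519549]
[[ 0.21  0.98  0.  ]
 [ 0.93 -0.2   0.32]
 [ 0.31 -0.07 -0.95]] 279.57614968478293
[ 565.63273091 -276.68469527  280.31864397] [-6.07799719e-04  1.08477711e-01  9.94098634e-01  3.50801479e-04] [-6.40696849e-01  5.30963368e-01  1.05280687e+00 -1.19931905e-05
  1.55922590e+00 -1.99410978e+00] [-0.4272396   0.38167978  0.18284325]
```

View pics/w1.png

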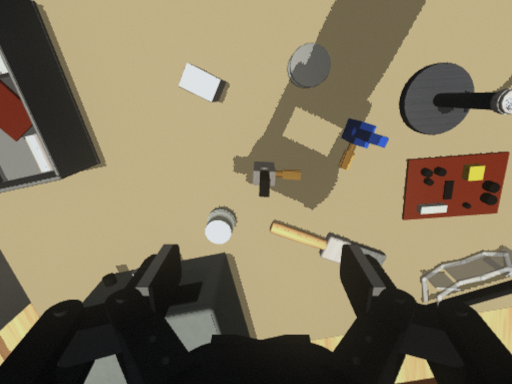

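The wrist picture shows the carriage at (264,175): black tab at x 258–271, with its far top edge at about row 196. The jaw points right to (300,175), so the tool is almost aligned with it already.

Run:
```python
from h import *
import pickle
d=pickle.load(open("w1.pkl","rb")); im=d["img"]; g=im.max(2)
sub=np.zeros_like(g); sub[150:205,245:285]=(g<40)[150:205,245:285]*255
n,l,st,ce=cv2.connectedComponentsWithStats(sub); i=1+np.argmax(st[1:,4]); print(st[i],ce[i])
ys,xs=np.where(l==i)
for r in range(ys.min(),ys.max()+1): print(r,xs[ys==r].min(),xs[ys==r].max(),end='; ')
hsv=cv2.cvtColor(im,cv2.COLOR_BGR2HSV); m=np.zeros_like(g); m[160:190,276:310]=((hsv[...,1]>120))[160:190,276:310]
ys2,xs2=np.where(m); print("\njaw",xs2.min(),xs2.max(),ys2.min(),ys2.max())
vx,vy,cx,cy=cv2.fitLine(np.c_[xs2,ys2].astype(np.float32),2,0,.01,.01).ravel()
A=onz(d,cx-15*vx,cy-15*vy,34);B=onz(d,cx+15*vx,cy+15*vy,34);v=B-A;print("jaw dir deg from +y toward +x",np.degrees(np.arctan2(v[0],v[1])),A,B)
bot=ys.max(); xm=xs[ys>=bot-4].mean(); P=onz(d,xm+.5,bot+1,102); print("far edge",P, "near tops",[onz(d,xm+.5,b,102)[:2].round(1) for b in(bot-17,bot-8)])
s=ctrl.sense(); print(s["eef_pos"])
```

```text
[260 171   9  10  65] [264.12307692 175.66153846]
171 261 264; 172 261 267; 173 261 267; 174 261 267; 175 261 268; 176 261 268; 177 261 268; 178 260 268; 179 260 268; 180 260 265; 
jaw 276 300 169 179
jaw dir deg from +y toward +x 15.999170811191423 [ 593.84227627 -261.80053028   34.        ] [ 605.76320081 -220.225055     34.        ]
far edge [ 582.30392847 -274.22270903  102.        ] near tops [array([ 560.8, -269.7]), array([ 571.4, -271.9])]
[ 565.63273091 -276.68469527  280.31864397]
```

```bash
python3 -m handwheel '[[[-1,0.25,0,-0.4,-0.3],[-1,0.24,0,-0.8,0],[-1,0,0.02,-0.8,0],[-1,0,0,-0.8,0],[-1,0,0,-0.8,0],[-1,0,0,-0.5,0],[-1,0,0,-0.15,0],[-1,0,0,0,0]]]'
python3 -m handwheel '[[[1,0,0,0,0],[1,0,0,0,0],[1,0,0,0,0],[1,0,0,0,0],[1,0,0,0,0],[1,0,0,0,0],[1,0,0,0,0],[1,0,0,0,0],[1,0,0,0,0],[1,0,0,0,0]]]' 40
python3 - <<'E'
from h import *
d=cap("wrist"); cv2.imwrite("pics/w2.png",d["img"]); s=ctrl.sense(); print(s["eef_pos"],s["ee_rot"],s["force"],s["grip_width"],s["grip_force"])
E
```

```text
time_s: 2.95
eef_pos: [588.8, -276.8, 68.6]
ee_rot: [-0.001, 0.131, 0.991, 0.0]
force: [-0.5, 0.4, 0.4]
grip_width: 1.0
grip_force: 0.0
time_s: 3.95
eef_pos: [589.6, -276.5, 69.1]
ee_rot: [0.0, 0.13, 0.992, -0.0]
force: [-0.8, 1.1, 4.3]
grip_width: 0.136
grip_force: 42.4
[ 589.56996616 -276.48433445   69.09998611] [ 2.21710652e-04  1.30009112e-01  9.91512774e-01 -2.51458103e-05] [-0.06865022  1.99421347  5.36343004] 0.1347675933991534 42.49017655849457
```

```bash
python3 -m handwheel '[[[1,0,0,0.3,0],[1,0,0,0.6,0],[1,0,0,0.8,0],[1,0,0,0.8,0],[1,-0.2,0.2,0.6,0],[1,-0.3,0.5,0.1,0],[1,-0.4,0.7,0,0],[1,-0.4,0.7,0,0],[1,-0.4,0.7,0,0],[1,-0.4,0.7,0,0]]]'
python3 -m handwheel '[[[1,-0.4,0.8,0,0],[1,-0.4,0.8,0,0],[1,-0.4,0.8,0,0],[1,-0.4,0.8,0,0],[1,-0.2,0.5,0,0],[1,0,0.2,0,0],[1,0,0,0,0],[1,0,0,0,0],[1,0,0,0,0]]]'
python3 - <<'E'
from h import *
import pickle
D={n:cap(n) for n in("wrist","top","side")}; pickle.dump(D,open("d3.pkl","wb"))
d=D["wrist"]
m=np.zeros((384+210,770,3),np.uint8); m[:384,:512]=d["img"]
b=cv2.resize(D["top"]["img"][130:200,165:250],None,fx=3,fy=3); m[384:594,:255]=b
b=cv2.resize(D["side"]["img"][90:230,200:330],None,fx=1.5,fy=1.5); m[384:594,260:455]=b
cv2.imwrite("pics/w3.png",m); s=ctrl.sense(); print(s["eef_pos"],s["ee_rot"],s["force"],s["grip_width"],s["grip_force"],s["joints"],-np.array(d["R"]).T@d["t"])
E
```

```text
time_s: 5.0
eef_pos: [483.1, -100.3, 229.1]
ee_rot: [-0.0, 0.13, 0.991, -0.0]
force: [1.1, -0.4, -2.5]
grip_width: 0.132
grip_force: 41.4
time_s: 5.9
eef_pos: [394.9, 92.5, 228.7]
ee_rot: [-0.0, 0.131, 0.991, -0.0]
force: [0.2, -0.5, -2.6]
grip_width: 0.129
grip_force: 41.3
[394.67515383  92.82090434 228.70161   ] [-1.45686249e-04  1.30651844e-01  9.91428299e-01 -5.42287197e-05] [-0.27515124 -0.05313654 -2.21895624] 0.12950953868238615 41.349636912345886 [-5.98905465e-02  4.71392647e-02  1.82632937e+00 -9.16306526e-05
  1.26842237e+00 -1.36860671e+00] [316.09469525 112.58845044 370.87510105]
```

View pics/w3.png

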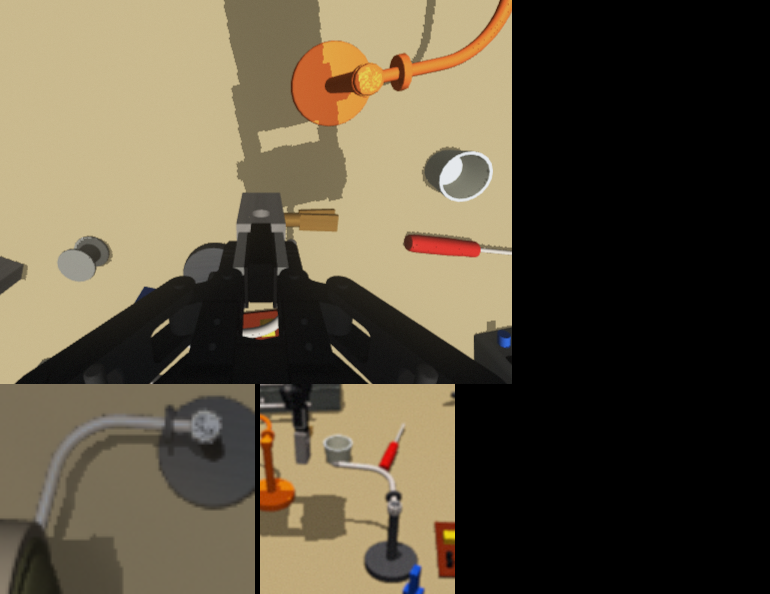

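This picture shows the carriage hanging upright in the grip at (262,210) with its jaw to the right at (320,220). The hand hides the rod from the wrist camera here, so I'll take two wrist views from beyond the rod.

```bash
cat > snap.py <<'E'
import sys,pickle; from h import *
d=cap("wrist"); pickle.dump(d,open(sys.argv[1]+".pkl","wb")); cv2.imwrite("pics/%s.png"%sys.argv[1],d["img"]); s=ctrl.sense(); print(s["eef_pos"],s["force"])
E
python3 -m handwheel '[[[1,0,0.1,0.4,0],[1,0.3,0.1,0.4,0],[1,0.5,0.1,0,0],[1,0.6,0,0,0],[1,0.6,0,0,0],[1,0.6,0,0,0],[1,0.6,0,0,0],[1,0.5,0,0,0],[1,0.3,0,0,0],[1,0.1,0,0,0]]]' >/dev/null
python3 -m handwheel '[[[1,0,0,0,0],[1,0,0,0,0]]]' >/dev/null; python3 snap.py A
python3 -m handwheel '[[[1,0,-0.2,0,0],[1,0,-0.4,0,0],[1,0,-0.5,0,0],[1,0,-0.5,0,0],[1,0,-0.4,0,0],[1,0,-0.3,0,0],[1,0,-0.1,0,0],[1,0,0,0,0],[1,0,0,0,0],[1,0,0,0,0]]]' >/dev/null; python3 snap.py B
python3 -c "
import cv2,numpy as np
cv2.imwrite('pics/AB.png',np.hstack([cv2.imread('pics/A.png')[:300,50:450],cv2.imread('pics/B.png')[:300,50:450]]))"
```

```text
[598.8648702  108.45222045 269.05971702] [-0.26539244  0.52505639 -2.38605065]
[599.41334401 -10.73324499 268.81558067] [-0.5138384   0.44132934 -3.24461201]
```

View pics/AB.png

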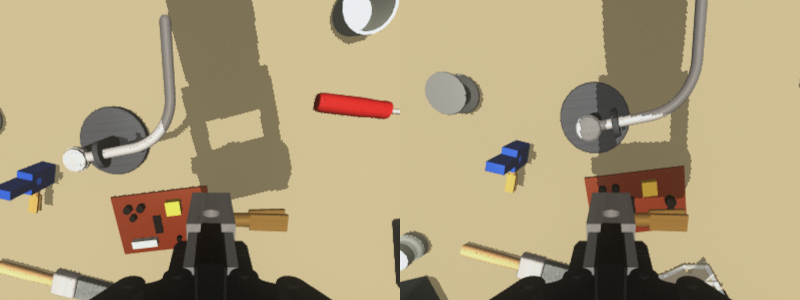

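View A shows the rod tip at full-frame (215,17) and the post top at (125,158). In B the tip is cut off at the top, so I'll take a third view a little further back.

```bash
python3 -m handwheel '[[[1,-0.2,0,0,0],[1,-0.4,0,0,0],[1,-0.3,0,0,0],[1,-0.1,0,0,0],[1,0,0,0,0],[1,0,0,0,0],[1,0,0,0,0]]]' >/dev/null; python3 snap.py C
cat > rod.py <<'E'
from h import *
import pickle
P={}
for n in "AC":
    d=pickle.load(open(n+".pkl","rb")); hsv=cv2.cvtColor(d["img"],cv2.COLOR_BGR2HSV)
    m=((hsv[...,1]<45)).astype(np.uint8); m[190:]=0
    k,l,st,ce=cv2.connectedComponentsWithStats(m)
    print(n,[(i,st[i].tolist()) for i in range(1,k) if st[i,4]>150])
    P[n]=(d,m,l,st)
    cv2.imwrite(f"pics/m{n}.png",m*255)
E
python3 rod.py; python3 -c "
import cv2,numpy as np
g=lambda f:cv2.imread('pics/'+f)[:200,50:450]
cv2.imwrite('pics/AC.png',np.vstack([np.hstack([g('A.png'),g('C.png')]),np.hstack([g('mA.png'),g('mC.png')])]))"
```

```text
[549.84595003 -11.51571767 268.58803164] [-0.04164993 -0.20652353 -2.21440347]
A [(1, [383, 0, 66, 36, 1975]), (2, [113, 15, 112, 159, 5353]), (3, [0, 99, 52, 40, 1630]), (4, [443, 109, 66, 12, 306])]
C [(1, [480, 0, 32, 50, 1243]), (2, [222, 36, 147, 151, 5212]), (3, [93, 111, 50, 40, 1559]), (4, [0, 134, 52, 38, 1403])]
```

View pics/AC.png

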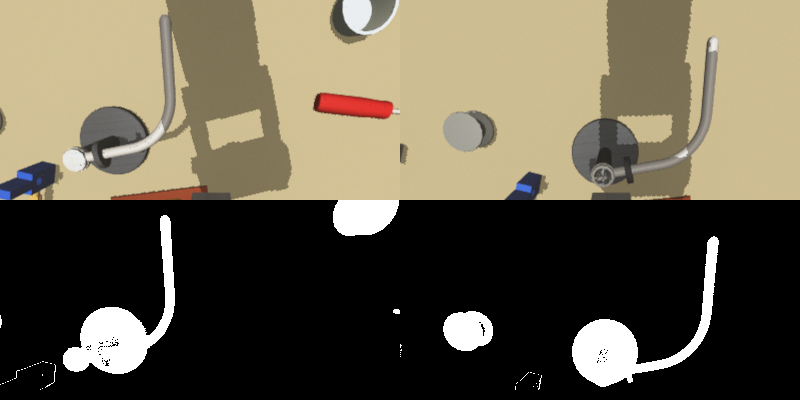

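Both masks isolate the rod cleanly: in A the tip is at (215,15), and in C it is at (363,36). The base disc is at about (163,140) and (255,150).

```bash
cat >> rod.py <<'E'
N={};tip={};
for n in "AC":
    d,m,l,st=P[n]; R=np.array(d["R"]); t=np.array(d["t"]); c=-R.T@t
    r0=st[2,1]; pts=[]
    for r in range(r0+6,r0+46):
        xs=np.where(l[r]==2)[0]; xs=xs[xs>xs.max()-16]; pts.append(((xs.min()+xs.max())/2,r))
    pts=np.array(pts,np.float32); vx,vy,x0,y0=cv2.fitLine(pts,cv2.DIST_HUBER,0,.01,.01).ravel()
    if vy<0: vx,vy=-vx,-vy
    e=(x0+vx*(r0-.5-y0)/vy,r0-.5); tip[n]=e
    a=ray(d,*e)[1]; b=ray(d,x0+vx*40,y0+vy*40)[1]; nn=np.cross(a,b); nn/=np.linalg.norm(nn); N[n]=(nn,nn@c)
    # base circle
    cs=cv2.findContours((l==2).astype(np.uint8),0,1)[0]; cp=max(cs,key=cv2.contourArea)[:,0]
    W=np.array([onz(d,u,v,8)[:2] for u,v in cp])
    cen=np.array([545,-18.])
    for _ in range(12):
        rr=np.hypot(*(W-cen).T); s=abs(rr-48)<5; Q=W[s]; A=np.c_[2*Q,np.ones(len(Q))]; x=np.linalg.lstsq(A,(Q**2).sum(1),rcond=None)[0]; cen=x[:2]
    print(n,"tip px",e,"base",cen,"R",np.sqrt(x[2]+cen@cen),s.sum())
(na,da),(nc,dc)=N["A"],N["C"]; v=np.cross(na,nc); v/=np.linalg.norm(v); v*=np.sign(v[0])
p0=np.linalg.lstsq(np.array([na,nc,v]),np.array([da,dc,0]),rcond=None)[0]
print("dir",v,"yaw",np.degrees(np.arctan2(v[1],v[0])),"slope",np.degrees(np.arcsin(v[2])))
for n in "AC":
    c,r=ray(P[n][0],*tip[n]); s=np.linalg.lstsq(np.c_[v,-r],c-p0,rcond=None)[0]; print("nose",n,p0+v*s[0])
E
python3 rod.py | grep -v '\[(1'
```

```text
A tip px (np.float64(214.36586140957684), np.float64(14.5)) base [543.89975095 -20.89626125] R 47.84154513524224 178
C tip px (np.float64(363.15490715427325), np.float64(35.5)) base [545.5071856  -18.93127175] R 48.035852353678656 187
dir [ 0.97020189 -0.24208932 -0.01005233] yaw -14.01060908113875 slope -0.5759658634568936
nose A [446.48710527 107.7554495  137.86253683]
nose C [445.98771869 107.88005878 137.86771101]
```

Run:
```python
from h import *
import pickle
d=pickle.load(open("C.pkl","rb")); tcp=np.array([549.85,-11.52,268.6]); a=np.radians(-14.9); X=np.array([np.cos(a),np.sin(a),0]);Y=np.array([-X[1],X[0],0]);Z=np.array([0,0,1.])
f=lambda x,y,z: proj(d,tcp+X*x+Y*y+Z*(z-69.1)).round(1)
print("bore mouth",f(-10,0,42),"block -x face corners: top",f(-10,-15,58),f(-10,15,58),"bottom",f(-10,-15,0),f(-10,15,0),"jaw tip",f(0,53,30))
im=d["img"]; m=np.hstack([cv2.resize(im[180:260,220:350],(780,480),interpolation=cv2.INTER_CUBIC)])
cv2.imwrite("pics/bore.png",m)
```

```text
bore mouth [261.5 210.8] block -x face corners: top [236.7 221.1] [286.6 221.1] bottom [242.4 190.3] [280.  190.3] jaw tip [336.3 217.2]
```

View pics/bore.png

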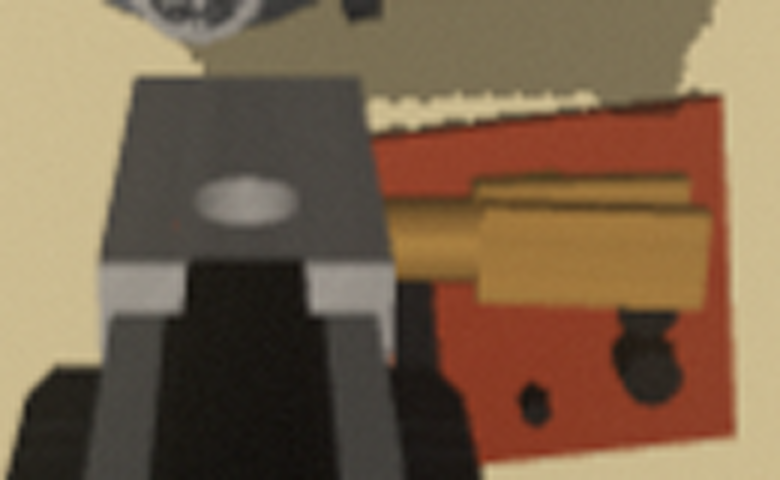

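The bore mouth is at (261.2,213.5), against a prediction of (261.5,210.8). That puts the carriage laterally centred and about 2 mm ahead of the TCP along its bore axis. Next I go to the pre-insertion pose.

```bash
cat > st.py <<'E'
from h import *
s=ctrl.sense(); q=s["ee_rot"]; 
b=2*np.arctan2(q[1],q[2]); yaw=-np.degrees(b)
X=np.array([np.cos(np.radians(yaw)),np.sin(np.radians(yaw))]); 
bore=s["eef_pos"]-[0,0,27.1]; bore[:2]+=2*X
# stand frame
B=np.array([544.7,-19.9]); th=np.radians(-3.7)
c,k=np.cos(th),np.sin(th); l=np.array([[c,k],[-k,c]])@(bore[:2]-B)
print("t",round(s["time_s"],2),"tcp",s["eef_pos"].round(1),"yaw",round(yaw,1),"bore_rodframe",l.round(1),"z",bore[2].round(1),"zrod",round(130+.065*l[1],1),"F",s["force"].round(1),"M",s["wrist_torque"].round(2),"grip",round(s["grip_width"],3),"j6",s["joints"][5].round(2))
# lateral error vs. rod (outer +) and path angle
if l[0]<-41.3: d=np.array([.985,-.174]); n=np.array([.174,.985]); e=(l-[-100.4,119.7]); print("tipseg s",(e@d).round(1),"lat",(e@n).round(1),"yaw want -13.7")
elif l[1]>60: v=l-[-50,60]; r=np.hypot(*v); a=np.degrees(np.arctan2(v[1],v[0])); print("arc deg",a.round(1),"lat",(r-50).round(1),"yaw want",round(a-90-3.7,1))
else: print("post seg y",l[1].round(1),"lat",l[0].round(1),"yaw want -93.7")
E
python3 -m handwheel '[[[1,-0.2,0.2,0,0.1],[1,-0.4,0.4,0,0],[1,-0.5,0.5,0,0],[1,-0.6,0.5,0,0],[1,-0.5,0.5,0,0],[1,-0.4,0.3,0,0],[1,-0.1,0.14,0,0],[1,0,0,-0.4,0],[1,0,0,-0.6,0],[1,0,0,-0.6,0]]]' >/dev/null
python3 -m handwheel '[[[1,0,0,-0.3,0],[1,0,0,-0.17,0],[1,0,0,0,0],[1,0,0,0,0],[1,0,0,0,0]]]' >/dev/null; python3 st.py
```

```text
t 10.6 tcp [415.1 115.4 166.2] yaw -14.1 bore_rodframe [-136.1  126.3] z 139.1 zrod 138.2 F [-1.  -0.6 -2.2] M [ 0.    0.05 -0.  ] grip 0.136 j6 -1.33
tipseg s -36.3 lat 0.3 yaw want -13.7
```

```bash
python3 -m handwheel '[[[1,0.1,-0.025,-0.025,0],[1,0.1,-0.025,0,0],[1,0.1,-0.025,0,0],[1,0,0,0,0],[1,0,0,0,0]]]' >/dev/null; python3 st.py
python3 -m handwheel '[[[1,0.05,-0.012,0,0],[1,0.04,-0.01,0,0],[1,0,0,0,0],[1,0,0,0,0]]]' >/dev/null; python3 st.py
```

```text
t 11.1 tcp [429.4 111.7 163.9] yaw -14.1 bore_rodframe [-121.5  123.5] z 136.8 zrod 138.0 F [-0.2  0.5 -2.1] M [ 0.03 -0.02  0.03] grip 0.131 j6 -1.33
tipseg s -21.5 lat 0.1 yaw want -13.7
t 11.5 tcp [433.9 110.6 164. ] yaw -14.1 bore_rodframe [-117.   122.8] z 136.9 zrod 138.0 F [-0.4  0.4 -2.4] M [-0.    0.02  0.07] grip 0.135 j6 -1.34
tipseg s -16.9 lat 0.1 yaw want -13.7
```

```bash
python3 -m handwheel '[[[1,0.03,-0.007,0.016,0],[1,0.03,-0.007,0,0],[1,0,0,0,0]]]' >/dev/null; python3 st.py
python3 -m handwheel '[[[1,0.04,-0.01,0,0],[1,0.04,-0.01,0,0],[1,0,0,0,0]]]' >/dev/null; python3 st.py
```

```text
t 11.8 tcp [437.1 109.9 164.9] yaw -14.1 bore_rodframe [-113.7  122.2] z 137.8 zrod 137.9 F [ 0.1  0.4 -1.7] M [-0.03 -0.04  0.03] grip 0.132 j6 -1.34
tipseg s -13.6 lat 0.1 yaw want -13.7
t 12.1 tcp [441.2 108.9 164.8] yaw -14.1 bore_rodframe [-109.6  121.4] z 137.7 zrod 137.9 F [-0.   0.  -2.9] M [ 0.03 -0.02 -0.02] grip 0.131 j6 -1.34
tipseg s -9.4 lat 0.1 yaw want -13.7
```

```bash
for i in 1; do python3 -m handwheel '[[[1,0.04,-0.01,0,0],[1,0.04,-0.01,0,0],[1,0,0,0,0]]]' >/dev/null; python3 st.py
python3 -m handwheel '[[[1,0.05,-0.0125,0,0],[1,0.05,-0.0125,0,0],[1,0,0,0,0]]]' >/dev/null; python3 st.py; 
python3 -m handwheel '[[[1,0.05,-0.0125,0,0],[1,0.05,-0.0125,0,0],[1,0,0,0,0]]]' >/dev/null; python3 st.py;done
```

```text
t 12.4 tcp [445.2 107.9 164.8] yaw -14.2 bore_rodframe [-105.6  120.7] z 137.7 zrod 137.8 F [ 0.1  1.2 -2.8] M [-0.01 -0.01 -0.  ] grip 0.133 j6 -1.34
tipseg s -5.3 lat 0.1 yaw want -13.7
t 12.7 tcp [450.3 106.5 164.8] yaw -14.2 bore_rodframe [-100.4  119.7] z 137.7 zrod 137.8 F [ 0.7  0.5 -1.9] M [0.03 0.01 0.01] grip 0.134 j6 -1.35
tipseg s -0.0 lat 0.0 yaw want -13.7
t 13.0 tcp [455.2 105.3 164.9] yaw -14.2 bore_rodframe [-95.4 118.8] z 137.8 zrod 137.7 F [-0.3  0.3 -1.8] M [-0.03  0.04 -0.08] grip 0.133 j6 -1.35
tipseg s 5.1 lat 0.0 yaw want -13.7
```

```bash
python3 -m handwheel '[[[1,0.08,-0.02,0,0],[1,0.08,-0.02,0,0],[1,0.08,-0.02,0,0],[1,0,0,0,0]]]' >/dev/null; python3 st.py
python3 -m handwheel '[[[1,0.08,-0.02,-0.002,0],[1,0.08,-0.02,0,0],[1,0.08,-0.02,-0.002,0],[1,0,0,0,0]]]' >/dev/null; python3 st.py;
python3 -m handwheel '[[[1,0.08,-0.02,-0.002,0],[1,0.08,-0.02,0,0],[1,0.08,-0.02,-0.002,0],[1,0,0,0,0]]]' >/dev/null; python3 st.py
```

```text
t 13.4 tcp [467.5 102.2 164.8] yaw -14.2 bore_rodframe [-83.  116.5] z 137.7 zrod 137.6 F [ 0.1  0.5 -2.3] M [ 0.03 -0.    0.02] grip 0.134 j6 -1.35
tipseg s 17.7 lat -0.1 yaw want -13.7
t 13.8 tcp [479.4  99.3 164.6] yaw -14.2 bore_rodframe [-70.9 114.3] z 137.5 zrod 137.4 F [ 0.3  0.1 -1.8] M [-0.01 -0.01  0.03] grip 0.134 j6 -1.36
tipseg s 30.0 lat -0.1 yaw want -13.7
t 14.2 tcp [491.4  96.3 164.4] yaw -14.2 bore_rodframe [-58.7 112.1] z 137.3 zrod 137.3 F [ 0.3  0.8 -1.8] M [-0.01 -0.04  0.05] grip 0.129 j6 -1.36
tipseg s 42.4 lat -0.2 yaw want -13.7
```

```bash
cat > plan.py <<'E'
from h import *
import sys
def rod(s):
    if s<60: return np.array([-100.4,119.7])+s*np.array([.985,-.1736])
    if s<129.8: a=np.radians(80)-(s-60)/50; return np.array([-50,60])+50*np.array([np.cos(a),np.sin(a)])
    return np.array([0,60-(s-129.8)])
th=np.radians(-3.7); Rw=np.array([[np.cos(th),-np.sin(th)],[np.sin(th),np.cos(th)]]); B=np.array([544.7,-19.9])
def pose(s):
    a,b,m=rod(s-9),rod(s+9),rod(s); c=(a+b+2*m)/4; d=Rw@(b-a); d/=np.hypot(*d); w=B+Rw@c-2*d
    return np.r_[w,130+.065*c[1]+27.1,np.degrees(np.arctan2(d[1],d[0]))]
s0,s1,n=float(sys.argv[1]),float(sys.argv[2]),int(sys.argv[3])
st=ctrl.sense(); q=st["ee_rot"]; p=np.r_[st["eef_pos"],-np.degrees(2*np.arctan2(q[1],q[2]))]
print("now-vs-path",(p-pose(s0)).round(2))
for s in np.linspace(s0,s1,n+1)[1:]:
    w=pose(s); print(round(s,1),((w-p)/[50,50,50,8]).round(3)); p=w
E
python3 plan.py 42.4 87.4 9
```

```text
now-vs-path [-0.11 -0.18 -0.02 -0.46]
47.4 [ 0.099 -0.02  -0.001  0.057]
52.4 [ 0.097 -0.024 -0.001 -0.026]
57.4 [ 0.097 -0.025 -0.001 -0.155]
62.4 [ 0.096 -0.027 -0.001 -0.354]
67.4 [ 0.094 -0.032 -0.002 -0.554]
72.4 [ 0.091 -0.039 -0.002 -0.687]
77.4 [ 0.087 -0.047 -0.003 -0.716]
82.4 [ 0.082 -0.056 -0.003 -0.716]
87.4 [ 0.076 -0.064 -0.004 -0.716]
```

```bash
python3 -m handwheel '[[[1,0.1,-0.02,0,0],[1,0.097,-0.024,-0.002,0],[1,0.097,-0.025,0,-0.1],[1,0,0,0,0]]]' >/dev/null; python3 st.py
python3 -m handwheel '[[[1,0.048,-0.014,-0.001,-0.18],[1,0.048,-0.014,-0.001,-0.18],[1,0.047,-0.016,-0.001,-0.28],[1,0.047,-0.016,-0.001,-0.28],[1,0,0,0,0]]]' >/dev/null; python3 st.py; python3 plan.py 67.4 92.4 5
```

```text
t 14.6 tcp [506.2  92.7 164.3] yaw -15.0 bore_rodframe [-43.7 109.5] z 137.2 zrod 137.1 F [ 0.9  0.3 -2.1] M [0.02 0.   0.03] grip 0.133 j6 -1.36
tipseg s 57.6 lat -0.2 yaw want -13.7
t 15.1 tcp [515.3  89.9 164.1] yaw -22.4 bore_rodframe [-34.5 107. ] z 137.0 zrod 137.0 F [-0.2  0.4 -1.5] M [-0.01  0.06 -0.04] grip 0.13 j6 -1.23
arc deg 71.8 lat -0.5 yaw want -21.9
now-vs-path [-0.23 -0.01  0.07  0.03]
72.4 [ 0.096 -0.039 -0.004 -0.691]
77.4 [ 0.087 -0.047 -0.003 -0.716]
82.4 [ 0.082 -0.056 -0.003 -0.716]
87.4 [ 0.076 -0.064 -0.004 -0.716]
92.4 [ 0.069 -0.071 -0.004 -0.716]
```

```bash
python3 -m handwheel '[[[1,0.048,-0.02,-0.002,-0.35],[1,0.047,-0.02,-0.001,-0.35],[1,0.044,-0.023,-0.002,-0.35],[1,0.043,-0.024,-0.001,-0.36],[1,0,0,0,0]]]' >/dev/null; python3 st.py
python3 -m handwheel '[[[1,0.041,-0.028,-0.002,-0.36],[1,0.041,-0.028,-0.001,-0.36],[1,0.038,-0.032,-0.002,-0.36],[1,0.038,-0.032,-0.002,-0.36],[1,0,0,0,0]]]' >/dev/null; python3 st.py; python3 plan.py 87.4 112.4 5
```

```text
t 15.6 tcp [524.3  85.6 163.8] yaw -33.6 bore_rodframe [-25.4 102.9] z 136.7 zrod 136.7 F [-0.   0.2 -1.7] M [-0.06  0.02 -0.  ] grip 0.131 j6 -1.04
arc deg 60.2 lat -0.5 yaw want -33.5
t 16.1 tcp [532.1  79.6 163.5] yaw -45.1 bore_rodframe [-17.5  97.1] z 136.4 zrod 136.3 F [-0.4 -1.1 -3.2] M [-0.02  0.05  0.02] grip 0.137 j6 -0.85
arc deg 48.8 lat -0.6 yaw want -44.9
now-vs-path [-0.29 -0.05  0.07  0.05]
92.4 [ 0.075 -0.07  -0.006 -0.722]
97.4 [ 0.062 -0.078 -0.005 -0.716]
102.4 [ 0.054 -0.083 -0.005 -0.716]
107.4 [ 0.045 -0.088 -0.006 -0.716]
112.4 [ 0.036 -0.092 -0.006 -0.716]
```

```bash
python3 -m handwheel '[[[1,0.037,-0.035,-0.003,-0.36],[1,0.037,-0.035,-0.002,-0.36],[1,0.031,-0.039,-0.003,-0.36],[1,0.031,-0.039,-0.002,-0.36],[1,0,0,0,0]]]' >/dev/null; python3 st.py
python3 -m handwheel '[[[1,0.027,-0.042,-0.003,-0.36],[1,0.027,-0.042,-0.002,-0.36],[1,0.023,-0.044,-0.003,-0.36],[1,0.023,-0.044,-0.003,-0.36],[1,0,0,0,0]]]' >/dev/null; python3 st.py; python3 plan.py 107.4 147.4 8
```

```text
t 16.6 tcp [538.7  72.2 162.9] yaw -56.5 bore_rodframe [-10.7  89.9] z 135.8 zrod 135.8 F [-0.6 -0.6 -2.6] M [-0.1   0.06 -0.05] grip 0.135 j6 -0.67
arc deg 37.3 lat -0.6 yaw want -56.4
t 17.1 tcp [543.6  63.6 162.3] yaw -68.0 bore_rodframe [-5.7 81.5] z 135.2 zrod 135.3 F [-1.2 -0.4 -3. ] M [-0.14  0.26  0.02] grip 0.132 j6 -0.48
arc deg 25.8 lat -0.7 yaw want -67.9
now-vs-path [-0.36  0.   -0.14 -0.01]
112.4 [ 0.044 -0.092 -0.003 -0.715]
117.4 [ 0.027 -0.096 -0.006 -0.716]
122.4 [ 0.017 -0.098 -0.006 -0.707]
127.4 [ 0.008 -0.099 -0.006 -0.553]
132.4 [ 0.001 -0.1   -0.006 -0.354]
137.4 [-0.004 -0.1   -0.006 -0.155]
142.4 [-0.006 -0.1   -0.007 -0.008]
147.4 [-0.006 -0.1   -0.006  0.   ]
```

```bash
python3 -m handwheel '[[[1,-0.01,0,0,0],[1,0,0,0,0]]]' >/dev/null; python3 st.py
python3 -m handwheel '[[[1,0.016,-0.046,-0.002,-0.36],[1,0.016,-0.046,-0.002,-0.36],[1,0,0,0,0]]]' >/dev/null; python3 st.py;  python3 plan.py 112.4 147.4 7
```

```text
t 17.3 tcp [543.3  63.8 162.5] yaw -68.0 bore_rodframe [-5.9 81.6] z 135.4 zrod 135.3 F [-1.2 -0.2 -2.6] M [-0.06  0.13 -0.04] grip 0.133 j6 -0.48
arc deg 26.1 lat -0.9 yaw want -67.6
t 17.6 tcp [545.   59.  162.2] yaw -73.9 bore_rodframe [-4.1 76.9] z 135.1 zrod 135.0 F [-1.1 -0.5 -3.9] M [-0.09  0.1   0.03] grip 0.138 j6 -0.39
arc deg 20.2 lat -1.1 yaw want -73.5
now-vs-path [-0.76 -0.02  0.12 -0.12]
117.4 [ 0.042 -0.095 -0.009 -0.701]
122.4 [ 0.017 -0.098 -0.006 -0.707]
127.4 [ 0.008 -0.099 -0.006 -0.553]
132.4 [ 0.001 -0.1   -0.006 -0.354]
137.4 [-0.004 -0.1   -0.006 -0.155]
142.4 [-0.006 -0.1   -0.007 -0.008]
147.4 [-0.006 -0.1   -0.006  0.   ]
```

```bash
python3 -m handwheel '[[[1,0.011,-0.047,-0.008,-0.35],[1,0.01,-0.047,-0.006,-0.35],[1,0,0,0,0]]]' >/dev/null; python3 st.py
python3 -m handwheel '[[[1,0.006,-0.049,-0.004,-0.35],[1,0.006,-0.049,-0.003,-0.35],[1,0,0,0,0]]]' >/dev/null; python3 st.py;  python3 plan.py 122.4 147.4 5
```

```text
t 17.9 tcp [546.1  54.3 161.6] yaw -79.4 bore_rodframe [-2.9 72.2] z 134.5 zrod 134.7 F [-0.5  0.2 -2.5] M [-0.04  0.08  0.01] grip 0.138 j6 -0.3
arc deg 14.5 lat -1.3 yaw want -79.2
t 18.2 tcp [546.8  49.4 161.3] yaw -85.0 bore_rodframe [-2.1 67.3] z 134.2 zrod 134.4 F [-0.2 -0.3 -1.3] M [-0.07  0.01 -0.01] grip 0.14 j6 -0.21
arc deg 8.7 lat -1.6 yaw want -85.0
now-vs-path [-1.17  0.07 -0.18  0.13]
127.4 [ 0.032 -0.101 -0.003 -0.57 ]
132.4 [ 0.001 -0.1   -0.006 -0.354]
137.4 [-0.004 -0.1   -0.006 -0.155]
142.4 [-0.006 -0.1   -0.007 -0.008]
147.4 [-0.006 -0.1   -0.006  0.   ]
```

Force is back to baseline, so I keep the 1 mm inward offset and carry on along the plan.

```bash
python3 -m handwheel '[[[1,0.005,-0.05,-0.003,-0.29],[1,0.005,-0.05,-0.002,-0.28],[1,0,0,0,0]]]' >/dev/null; python3 st.py
python3 -m handwheel '[[[1,0.001,-0.05,-0.004,-0.18],[1,0.001,-0.05,-0.003,-0.18],[1,0,0,0,0]]]' >/dev/null; python3 st.py;  python3 plan.py 132.4 147.4 3
```

```text
t 18.5 tcp [547.2  44.4 161. ] yaw -89.5 bore_rodframe [-1.5 62.4] z 133.9 zrod 134.1 F [-0.2  1.  -2.5] M [ 0.01  0.01 -0.03] grip 0.134 j6 -0.14
arc deg 2.8 lat -1.4 yaw want -90.9
t 18.8 tcp [547.3  39.2 160.6] yaw -92.6 bore_rodframe [-1.2 57.1] z 133.5 zrod 133.7 F [-0.8  0.6 -1.5] M [-0.05  0.   -0.04] grip 0.13 j6 -0.1
post seg y 57.1 lat -1.2 yaw want -93.7
now-vs-path [-1.09 -0.18 -0.23 -0.18]
137.4 [ 0.018 -0.096 -0.002 -0.133]
142.4 [-0.006 -0.1   -0.007 -0.008]
147.4 [-0.006 -0.1   -0.006  0.   ]
```

```bash
python3 -m handwheel '[[[1,-0.002,-0.05,-0.003,-0.08],[1,-0.002,-0.05,-0.003,-0.06],[1,0,0,0,0]]]' >/dev/null; python3 st.py
python3 -m handwheel '[[[1,-0.003,-0.05,-0.003,0],[1,-0.003,-0.05,-0.003,0],[1,-0.003,-0.05,-0.003,0],[1,0,0,0,0]]]' >/dev/null; python3 st.py
```

```text
t 19.1 tcp [547.1  34.1 160.3] yaw -93.7 bore_rodframe [-1.1 52.1] z 133.2 zrod 133.4 F [ 0.1  0.2 -3.3] M [-0.01  0.    0.04] grip 0.13 j6 -0.09
post seg y 52.1 lat -1.1 yaw want -93.7
t 19.5 tcp [546.6  26.6 159.8] yaw -93.7 bore_rodframe [-1.1 44.5] z 132.7 zrod 132.9 F [ 0.  -0.4 -2.4] M [-0.02 -0.03 -0.03] grip 0.132 j6 -0.1
post seg y 44.5 lat -1.1 yaw want -93.7
```

Now I ease up to the collar in 1 mm rows, reading the force after each pair.

```bash
python3 -m handwheel '[[[1,-0.001,-0.02,-0.001,0],[1,-0.001,-0.02,-0.001,0],[1,0,0,0,0]]]' >/dev/null; python3 st.py
python3 -m handwheel '[[[1,-0.001,-0.02,-0.001,0],[1,0,0,0,0],[1,0,0,0,0]]]' >/dev/null; python3 st.py
python3 -m handwheel '[[[1,0,-0.02,-0.001,0],[1,0,0,0,0],[1,0,0,0,0]]]' >/dev/null; python3 st.py
```

```text
t 19.8 tcp [546.5  24.9 159.7] yaw -93.7 bore_rodframe [-1.1 42.8] z 132.6 zrod 132.8 F [-0.2  0.2 -2.8] M [-0.04  0.03  0.05] grip 0.137 j6 -0.1
post seg y 42.8 lat -1.1 yaw want -93.7
t 20.1 tcp [546.5  23.9 159.7] yaw -93.7 bore_rodframe [-1.1 41.8] z 132.6 zrod 132.7 F [-0.   0.  -2.6] M [-0.03  0.02  0.  ] grip 0.134 j6 -0.11
post seg y 41.8 lat -1.1 yaw want -93.7
t 20.4 tcp [546.4  23.2 159.7] yaw -93.7 bore_rodframe [-1.  41.2] z 132.6 zrod 132.7 F [ 0.1  2.2 -1. ] M [0.62 0.   0.03] grip 0.13 j6 -0.11
post seg y 41.2 lat -1.0 yaw want -93.7
```

Contact with the collar shows as about 2–3 N along y, where the collar should be. Release and lift straight up.

```bash
python3 -m handwheel '[[[0.5,0,0,0,0],[0.2,0,0,0,0],[0,0,0,0,0],[0,0,0,0,0],[0,0,0,0,0],[0,0,0,0,0]]]' ; 
python3 -m handwheel '[[[0,0,0,0.2,0],[0,0,0,0.6,0],[0,0,0,0.8,0],[0,0,0,0.8,0],[0,0,0,0.4,0],[0,0.4,0,0,0],[0,0.6,0,0,0],[0,0.4,0,0,0],[0,0,0,0,0]]]'
python3 - <<'E'
from h import *
import pickle
D={n:cap(n) for n in("wrist","side","top")}; pickle.dump(D,open("end.pkl","wb"))
m=np.zeros((600,800,3),np.uint8); m[:288,:384]=cv2.resize(D["wrist"]["img"],(384,288))
m[290:590,:390]=cv2.resize(D["side"]["img"][110:230,230:386],(390,300)); b=cv2.resize(D["top"]["img"][110:200,165:265],(400,360)); m[:360,400:]=b
cv2.imwrite("pics/end.png",m)
E
```

```text
time_s: 21.0
eef_pos: [546.5, 22.9, 159.7]
ee_rot: [0.0, 0.729, 0.684, 0.0]
force: [-0.0, -0.0, -0.0]
grip_width: 0.503
grip_force: 0.0
time_s: 21.9
eef_pos: [617.7, 22.8, 299.2]
ee_rot: [-0.0, 0.729, 0.684, -0.0]
force: [-0.3, 0.6, -0.6]
grip_width: 0.5
grip_force: 0.0
```

View pics/end.png

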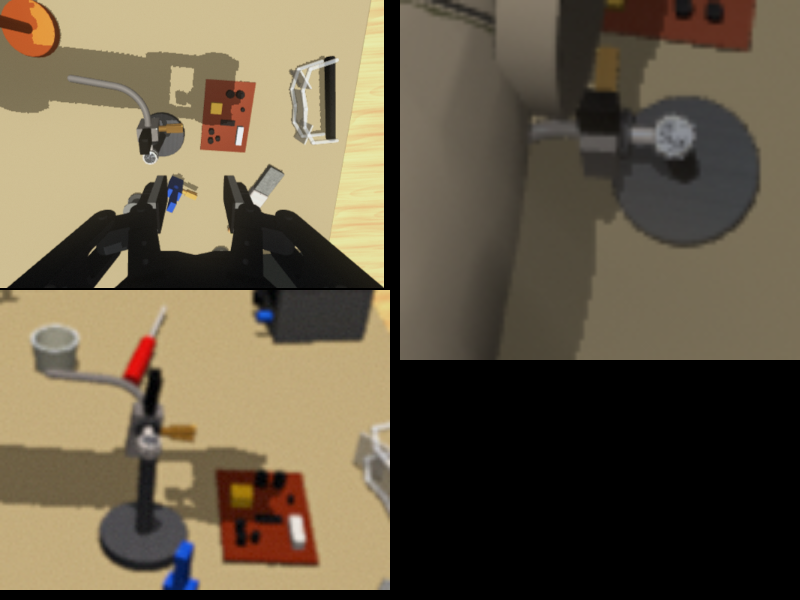

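The pictures show the carriage upright with its jaw towards +x (top crop (605,65)) and its block right against the collar at (622,135). The bystanders have not moved. Handing in.

```bash
python3 -c "
from rig import ctrl
print(ctrl.finish_job())"
```

```text
the job is handed in; nothing more can be done
None
```

The carriage is threaded round the bend and sits against the stop collar, upright, jaw on the outer side and released; I handed the job in at about 22 s, but no verdict was returned.

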